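# Rack a tubular filter on its V-cradle and chock it

### The arm

A 6-joint arm with a two-finger parallel gripper is mounted at the origin on the work surface. World frame = base frame: x ahead of the robot, y to its left, z up, the work surface at z = 0. Lengths are in mm, angles in rad, forces in N, time in s.
With the tool pointing down it reaches from about 150 to 775 mm from the base axis. Payload 6.1 kg.
Tool frame: the origin (TCP) lies midway between the tips of the shut fingers; the grasp point (between the pads) lies 19 mm behind it; z points along the fingers, x is the direction in which the jaws open and shut, and the axes are right-handed (so a half turn about z gives the same grasp; the last joint's range is limited). The gripper opens to 85 mm and grips with 20 to 120 N. Pads are 22 mm wide; open, the fingers measure 114 mm over their backs; the gripper's body (76 mm by 85 mm) begins 54 mm behind the grasp point. The pads swing forward as they close: fully open they stand 13 mm farther back than shut.
Start: joints at [-1.205, 0.126, -0.04, 1.405, 0, 1.571], TCP at [187.783, -490.251, 231.295] pointing down, gripper open.
Joint ranges: [-2.72, 2.72], [-0.95, 1.95], [-1.27, 1.35], [-1.78, 2.02], [-1.46, 1.47], [-3.14, 3.14]. Speed limits (rad/s): [2.39, 2.39, 3.01, 3.14, 3.14, 3.14].

### API

Orientations are given as a unit quaternion [x, y, z, w].
In Python, from cell import r gives the robot as it stands.
- The arm moves only by the shell command python3 -m inch 'ROWS'. ROWS is text: rows parted by semicolons, each of 5 numbers parted by spaces: the finger opening in mm, from 0 to 85.4, then the shift along the tool's x, y, z in mm, then the turn about the tool's z in rad. In form: jaw x y z spin; .... A call has 1 to 12 rows; each row is the pose to reach, as a shift and turn from the pose measured when the call began, along the tool's axes at that moment; what a row does not reach only later rows make up. A row lasts 1/10 s, in which the tool goes at most 50 mm and 8.59 degrees, less where a joint would pass 70% of its speed; a pose out of reach is approached as far as the arm can. A call with a gripper value outside its range is refused whole. The fingers move at their own pace and stop on an object; the grip force is fixed at half the most. Time passes only in rows, so rows that repeat a pose let the fingers close. It gives the time, the measured TCP pose, the force and the opening at its end, in the units of the state.
- r.read_state(): the state, without advancing time (a new reading comes with each control period).
- r.snapshot(name): name is "scene" or "top" or "wrist"; returns a dict with "img" (480x640x3 uint8, red, green, blue), "depth" (480x640 float32, mm along the optical axis (not along the pixel's ray), 0 where there is no reading), "mtx" (3x3 intrinsics, pixels), "distortion" ([k1, k2, p1, p2, k3] as OpenCV has them; the pictures are not rectified), "R" (3x3) and "t" (3): a world point X has camera coordinates R X + t; the wrist camera has in their place "hand_eye" (4x4, takes a point from camera to tool coordinates, whose origin is the TCP and whose axes are the tool frame's). Camera axes: x right, y down, z forward; pixel columns grow to the right and rows downward; lengths in mm; the calibration is good to about 2 mm. A picture is of the moment at which its call begins: read the wrist's pose just before it.
- r.job_done(): hands the job in, once; it reports no verdict.
Trained networks look in a picture, given as the dict that the camera call returned (one of the last four; its "shot" number tells which), for a name from the list of things; names that differ only in an ending like _2 or _b are one class to them, and where a whole thing is asked for, a point or a joint stands for the part that bears it (a point fixed in the world has none). Each returns a list of dicts, best first, with "conf" (0 to 1); they miss things now and then, are a little off and sometimes report something else, mostly with a low value. They report only what shows in the picture. A call takes as long as a camera call. They do not tell look-alikes from the thing itself.
- r.cut_out(picture, label): "region" (480x640 bool, what is visible of it) and "location" ([column, row] in pixels, amid what is visible of it).
- r.tip_of(picture, label): "location" ([column, row] in pixels: a listed point, or the origin of a listed thing).
The state is a dict: "time_s": time; "q": joint angles; "dq": joint speeds; "effort": joint torques, N m; "position": TCP position; "tool_rot": TCP orientation; "contact_force": force on the tool from outside, world axes, zero at the start; "torque": the same for the moment, N m; "finger_gap": finger opening in mm.
Only numpy, scipy, OpenCV 4.12 (cv2) and the standard library are available. Lean on these libraries where they do the work, as an engineer would, in place of code of your own. Each camera call takes 0.05 s, during which the arm holds its last target. There are 200 camera calls.

### The job

On this packing bench, take the full-size tubular filter (the same size as the one already on the cradle) out of the pink tray and lay it in the cradle's empty V seat, level with its neighbour, setting it down rather than dropping it. Then stand the wide wooden chock on the cradle's floor between the two filters so that neither can roll, and leave the filter that was already there in place.

Things in the scene. Friction and masses are not known exactly. Their poses are not given: they have to be found in the camera images.
- cradle: Fixed cradle: plywood base 150 (x) x 180 (y) x 8 mm, black V blocks. V seats along x at y = +40 and -40 mm, one taken, one empty (paper slip under it). V blocks at x = +-55 mm, 12 thick, 40 tall, V 25 to each side, 35 degrees; floor clear for |x| < 49. Origin: centre of underside, on the table; floor 8 up. A seated filter: axis 41.5 up, top 57.5; gap between two filters 48.
- filter: Filter to load: aluminium tube, diameter 32, length 160 mm, brass connector 16 x 15 on each end, 0.3 kg. Origin: centre, on the axis; x along the tube. Lies level, axis 40.5 mm up, in one of 3 rests, 75 apart, of a pink foam tray; its middle 60 mm is clear beneath, down to the tray floor 8 mm up. The others there, a short one (length 100) and a thin one (diameter 20), stay.
- filter_loaded: The filter already lying in one of the cradle's two V seats (at its +y or -y side), same size as the filter to load. Origin: its centre, on the axis; x along the tube.
- chock: Wide chock: wooden wedge 60 mm long (x), 30 wide (y) at the foot, 42 wide at 46 height, with an upright grip above, 40 (x) by 20 (y), up to 96 mm; 0.11 kg. Stands upright on the table. Origin: centre of underside; x goes along the filters. In place, its grip rises 46 mm above their tops. A narrower one (22 wide, 75 tall) stands near: leave it.
Not all that is in view belongs to the job. What is shaped like the chock but blue or purple is not meant.

How it is judged:
By the outcome, as a careful person would: the job done as asked, in the order asked, and still so for the second after the job is handed in, with the robot touching nothing.
It also fails if it takes over 48 s, if anything falls off the work surface, if the arm or the gripper's body presses on something with over 40 N, if the wrist force passes 120 N, or if a joint passes its speed limit or range.

## Working session

There is one attempt and no reset: what is moved stays moved. The work goes in short steps, Python scripts to look and compute and a shell command to move; the robot and the scene stay as the last step left them, time stands still between calls to the robot, and variables do not carry over. Pictures are saved under pics/ and viewed, about 8 in all and at most 12, crops included, and the job is handed in when it is done.

```bash
ls; mkdir -p pics; cat > h.py <<'E'
import numpy as np, cv2
from cell import r
from scipy.spatial.transform import Rotation as Ro
def cloud(s, tcp=None):
    """world xyz per pixel (480x640x3), nan where no depth"""
    v,u=np.mgrid[:480,:640]
    n=cv2.undistortPoints(np.stack([u,v],-1).reshape(-1,1,2).astype(np.float64),s["mtx"],np.array(s["distortion"],float)).reshape(480,640,2)
    d=s["depth"].astype(float).copy(); d[d<=0]=np.nan
    P=np.dstack([n*d[...,None],d])
    if "R" in s: return (P-np.array(s["t"]))@np.array(s["R"])
    H=np.array(s["hand_eye"]); P=P@H[:3,:3].T+H[:3,3]
    return P@Ro.from_quat(tcp["tool_rot"]).as_matrix().T+np.array(tcp["position"])
def save(name,img): cv2.imwrite("pics/"+name,cv2.cvtColor(img,cv2.COLOR_RGB2BGR))
E
python3 - <<'E'
from h import *
print(r.read_state())
for c in("top","scene"):
    s=r.snapshot(c); save(c+"0.png",s["img"]); P=cloud(s); np.savez(c+"0.npz",img=s["img"],P=P)
    for n in("cradle","filter","filter_loaded","chock"):
        for o in r.cut_out(s,n):
            m=o["region"]; q=P[m]; print(c,n,round(o["conf"],2),np.round(o["location"]),np.round(np.nanmedian(q,0)),m.sum())
E
```

```text
pics
{'time_s': 0.0, 'q': array([-1.20499057e+00,  1.26353655e-01, -4.06512787e-02,  1.40539206e+00,
        4.02075176e-05,  1.57081413e+00]), 'dq': array([-5.96666359e-05,  4.26058252e-05, -8.31200551e-05, -2.54111872e-04,
        9.47510323e-05,  2.80246083e-03]), 'effort': array([ 8.35054798e-04, -4.35913467e+01,  3.52923203e+01,  1.71834428e-02,
        2.02202814e-04, -5.98400177e-06]), 'position': array([ 187.65220048, -489.86178719,  230.52248234]), 'tool_rot': array([ 8.23918786e-01, -5.66707325e-01, -6.48024891e-04, -4.70106942e-04]), 'contact_force': array([-0.82352965, -0.05999791, -0.18029003]), 'torque': array([-0.02789812, -0.02989292, -0.08778271]), 'finger_gap': 85.33235591335502}
top cradle 0.9 [200. 217.] [525. 209.   8.] 4872
top filter 0.62 [416. 202.] [ 535. -202.   52.] 1603
top filter_loaded 0.55 [169. 215.] [524. 259.  53.] 1597
top chock 0.83 [350. 206.] [524. -85.  47.] 793
top chock 0.81 [317. 263.] [426. -25.  47.] 781
top chock 0.69 [472. 318.] [ 317. -298.   49.] 778
scene cradle 0.59 [417. 411.] [526. 217.   8.] 11837
scene cradle 0.58 [360. 247.] [445. -14.  45.] 1820
scene filter 0.69 [254. 212.] [ 550. -193.   48.] 1684
scene filter_loaded 0.7 [430. 427.] [542. 267.  54.] 4765
scene chock 0.9 [287. 248.] [539. -77.  45.] 1869
scene chock 0.65 [362. 250.] [445. -14.  45.] 1848
scene chock 0.56 [336. 156.] [ 328. -296.   44.] 1230
```

View pics/top0.png

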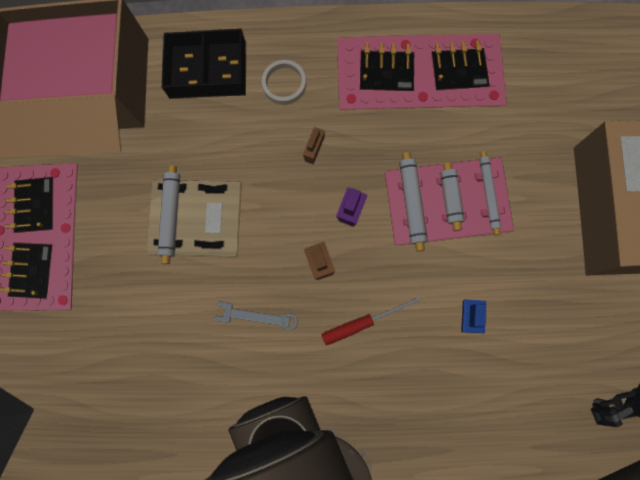

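View pics/scene0.png

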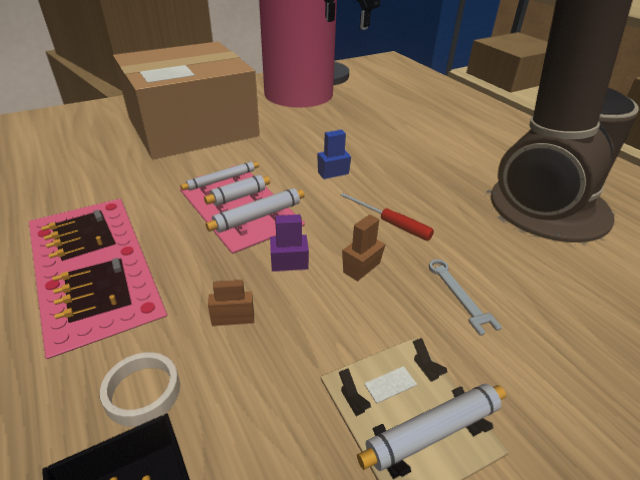

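Top picture: candidates for the filter are the full-size tube at (413,202), the short one at (453,196), the thin one at (490,195) and the loaded one at (169,215). I choose (413,202). For the chock they are the wide brown one at (320,261), the narrow brown one at (314,145), purple at (350,206) and blue at (474,317). I choose (320,261). The empty seat is at (212,217), on the -y side. Next I measure the poses and make one close crop.

```bash
cat > m.py <<'E'
from h import *
def rect(q):
    (c,(w,h),a)=cv2.minAreaRect(q[:,:2].astype(np.float32))
    if w<h: w,h,a=h,w,a+90
    a=(a+90)%180-90
    return np.round(c,1),round(w,1),round(h,1),"yaw",round(a,1)
def fit(q):
    c=q.mean(0); _,_,V=np.linalg.svd(q[:,:2]-c[:2],full_matrices=False); d=V[0]; return np.round(c,1), round((np.degrees(np.arctan2(d[1],d[0]))+90)%180-90,1)
E
python3 - <<'E'
from m import *
z=np.load("top0.npz"); P=z["P"]; img=z["img"]
def sub(c,rad,z0,z1):
    u,v=c; m=np.zeros((480,640),bool); m[v-rad[1]:v+rad[1],u-rad[0]:u+rad[0]]=1
    q=P[m&(P[...,2]>z0)&(P[...,2]<z1)]; return q
for n,c,rad,z0,z1 in [("filter",(413,202),(20,55),40,70),("loaded",(169,215),(18,55),44,70),("cradlebase",(196,217),(52,45),4,70),("chock all",(320,261),(22,28),20,110),("chock grip",(320,261),(22,28),70,110),("chock top46",(320,261),(22,28),40,52),("narrow",(314,145),(18,25),15,110),("short",(453,196),(14,40),44,70)]:
    q=sub(c,rad,z0,z1); print(n,len(q),rect(q),fit(q),"zmax",np.round(np.percentile(q[:,2],[50,98]),1))
s=np.load("scene0.npz"); q=s["P"][215:285,335:390]; q=q[(q[...,2]>72)&(q[...,2]<110)]; print("scene grip",rect(q),np.percentile(q[:,2],99))
a=cv2.resize(img[140:290,300:500],None,fx=4,fy=4,interpolation=cv2.INTER_CUBIC); save("crop1.png",a)
E
```

```text
filter 1527 (array([ 538. , -203.5]), 189.9, 32.2, 'yaw', 5.4) (array([ 535.6, -202.6,   51.9]), np.float64(5.4)) zmax [52.6 58.9]
loaded 1455 (array([527.1, 257.7]), 190.7, 50.8, 'yaw', -6.4) (array([524.8, 260.2,  53.3]), np.float64(-3.1)) zmax [53.9 60.2]
cradlebase 6739 (array([527.1, 219.9]), 206.5, 184.3, 'yaw', -89.9) (array([523.6, 220.1,  19.9]), np.float64(-89.0)) zmax [ 9.2 58.2]
chock all 747 (array([429.6, -23.1]), 60.8, 41.6, 'yaw', 18.5) (array([426.3, -24. ,  62.7]), np.float64(19.2)) zmax [47.4 98.4]
chock grip 268 (array([429.7, -23. ]), 41.0, 19.9, 'yaw', 18.0) (array([428.4, -23.5,  94.2]), np.float64(18.1)) zmax [94.9 99.3]
chock top46 448 (array([429.6, -23.1]), 60.8, 41.6, 'yaw', 18.5) (array([426.3, -23.9,  45.6]), np.float64(20.8)) zmax [45.6 50.2]
narrow 432 (array([658. , -17.3]), 61.6, 22.6, 'yaw', -22.9) (array([651.4, -17.7,  53.3]), np.float64(-28.1)) zmax [47.3 77.6]
short 913 (array([ 544.5, -277.9]), 131.0, 31.0, 'yaw', 5.3) (array([ 543.1, -277. ,   52.2]), np.float64(5.6)) zmax [52.7 59.1]
scene grip (array([433.9, -22.6]), 42.4, 21.3, 'yaw', 17.2) 96.61243645730802
```

View pics/crop1.png

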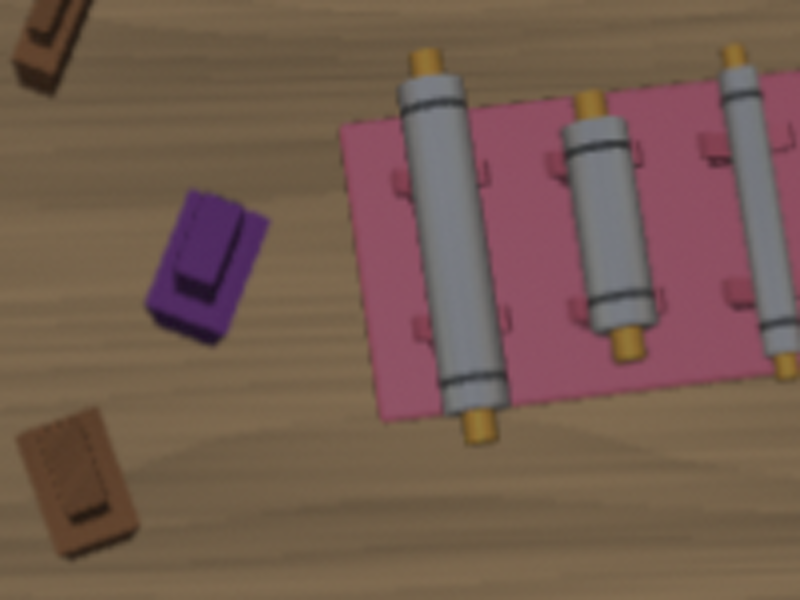

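The crop confirms the long tube at crop (450,240), with the short and thin ones beside it, and the wide brown chock at crop (75,485). I move over the filter now, taking the half turn so that joint 6 stays in range at the cradle.

```bash
cat > to.py <<'E'
from m import *
def to(x,y,z,yaw,st=None):
    st=st or r.read_state(); R=Ro.from_quat(st["tool_rot"]).as_matrix()
    d=R.T@(np.array([x,y,z])-np.array(st["position"])); y0=np.degrees(np.arctan2(R[1,0],R[0,0]))
    s=-np.radians((yaw-y0+180)%360-180)
    print("t",round(st["time_s"],2),"pos",np.round(st["position"],1),"yaw",round(y0,1),"tilt",np.round(R[:,2],3),"gap",round(st["finger_gap"],1),"q6",round(st["q"][5],2),"F",np.round(st["contact_force"],1))
    print("-> shift",np.round(d,1),"spin",round(s,3))
if __name__=="__main__":
    import sys; to(*map(float,sys.argv[1:]))
E
python3 to.py 537 -203 200 95.4; python3 -c "
from h import *
print(np.round(r.snapshot('wrist')['hand_eye'],3))"
```

```text
t 0.5 pos [ 187.8 -490.3  231.3] yaw -69.0 tilt [-0.  0. -1.] gap 85.5 q6 1.57 F [0.1 0.  0.5]
-> shift [-143.3 -428.9   31.3] spin -2.87
[[ 1.00000e+00 -0.00000e+00 -1.00000e-03 -1.10000e-02]
 [ 0.00000e+00  9.49000e-01  3.16000e-01 -8.08050e+01]
 [ 1.00000e-03 -3.16000e-01  9.49000e-01 -1.43266e+02]
 [ 0.00000e+00  0.00000e+00  0.00000e+00  1.00000e+00]]
```

```bash
python3 -m inch '60 -143 -429 0 -2.87;60 -143 -429 0 -2.87;60 -143 -429 0 -2.87;60 -143 -429 0 -2.87;60 -143 -429 0 -2.87;60 -143 -429 0 -2.87;60 -143 -429 0 -2.87;60 -143 -429 0 -2.87;60 -143 -429 0 -2.87;60 -143 -429 20 -2.87;60 -143 -429 31 -2.87;60 -143 -429 31 -2.87'; python3 to.py 537 -203 200 95.4
```

```text
time_s: 1.75
position: [536.9, -202.2, 198.1]
tool_rot: [0.955, 0.297, -0.001, -0.001]
contact_force: [0.3, -0.1, 0.1]
finger_gap: 59.4
t 1.75 pos [ 536.9 -202.2  198.1] yaw 34.5 tilt [-0.003  0.001 -1.   ] gap 59.4 q6 0.61 F [ 0.3 -0.1  0.1]
-> shift [-0.3  0.7 -1.9] spin -1.062
```

```bash
python3 -m inch '60 0 0 0 -1.062;60 0 0 0 -1.062;60 0 0 0 -1.062;60 0 0 0 -1.062;60 0 0 0 -1.062;60 0 0 0 -1.062;60 0 0 0 -1.062;60 0 0 0 -1.062;60 0 0 0 -1.062'; python3 - <<'E'
from to import *
st=r.read_state(); s=r.snapshot("wrist"); save("w1.png",s["img"]); P=cloud(s,st); np.savez("w1.npz",P=P,img=s["img"])
m=(P[...,2]>44)&(P[...,2]<64)&(abs(P[...,1]+203)<32)&(abs(P[...,0]-537)<110)
print(m.sum(),rect(P[m]),fit(P[m]),np.percentile(P[m][:,2],[50,95,99]))
to(537,-203,21.5,95.4)
E
```

```text
time_s: 2.65
position: [536.9, -202.2, 198.1]
tool_rot: [0.674, 0.739, -0.001, -0.002]
contact_force: [-0.7, 0.3, -0.5]
finger_gap: 60.1
8561 (array([ 538.1, -204.8]), 190.1, 31.9, 'yaw', 5.3) (array([ 529.2, -205.6,   53.4]), np.float64(5.4)) [54.54905902 57.3777173  57.98294103]
t 2.7 pos [ 536.9 -202.2  198.1] yaw 95.2 tilt [-0.003  0.001 -1.   ] gap 59.9 q6 -0.45 F [ 1.1 -0.2 -0.2]
-> shift [ -1.    0.6 176.6] spin -0.003
```

View pics/w1.png

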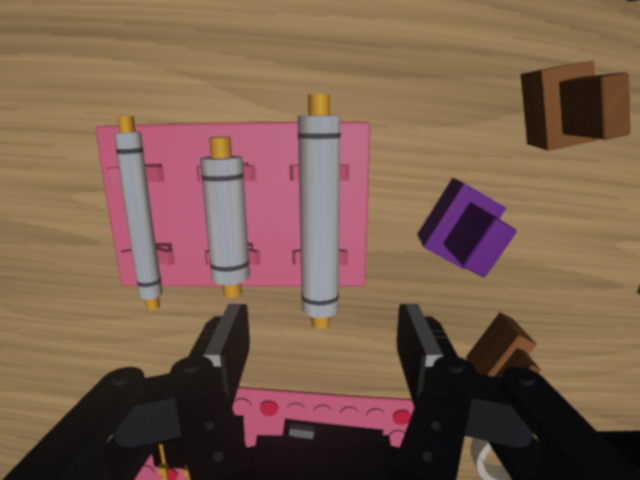

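The wrist picture shows the long filter at (320,215), midway between the fingers, with its brass ends at (319,104) and (321,322). Now down and grip.

```bash
python3 -m inch '60 -2.5 1 45 0;60 -2.5 1 90 0;60 -2.5 1 130 0;60 -2.5 1 155 0;60 -2.5 1 170 0;60 -2.5 1 176 0;60 -2.5 1 176 0;20 -2.5 1 176 0;20 -2.5 1 176 0;20 -2.5 1 176 0;20 -2.5 1 176 0;20 -2.5 1 176 0'; python3 -m inch '20 0 0 0 0;20 0 0 0 0'; python3 to.py 538 -204.5 200 95.4
```

```text
time_s: 3.9
position: [538.6, -204.7, 23.7]
tool_rot: [0.674, 0.739, -0.0, -0.0]
contact_force: [-0.7, 0.3, 6.2]
finger_gap: 30.5
time_s: 4.1
position: [538.5, -204.7, 23.7]
tool_rot: [0.674, 0.738, -0.0, -0.0]
contact_force: [-0.7, 0.7, 1.9]
finger_gap: 30.3
t 4.1 pos [ 538.5 -204.7   23.7] yaw 95.2 tilt [-0.001  0.    -1.   ] gap 30.3 q6 -0.45 F [-0.7  0.7  1.9]
-> shift [   0.3   -0.6 -176.3] spin -0.003
```

```bash
python3 -m inch '20 0 0 -20 0;20 0 0 -60 0;20 0 0 -105 0;20 0 0 -130 0;20 0 0 -135 0;20 0 0 -135 0'; python3 to.py 515 178 160 87
```

```text
time_s: 4.7
position: [538.7, -204.8, 158.4]
tool_rot: [0.674, 0.738, -0.0, -0.0]
contact_force: [0.4, 0.2, -4.6]
finger_gap: 30.2
t 4.7 pos [ 538.7 -204.8  158.4] yaw 95.2 tilt [-0.  0. -1.] gap 30.2 q6 -0.45 F [ 0.4  0.2 -4.6]
-> shift [383.4  11.1  -1.6] spin 0.143
```

```bash
python3 -m inch '20 45 1 0 0.02;20 90 3 0 0.04;20 135 4 0 0.06;20 180 5 0 0.08;20 225 7 0 0.1;20 270 8 0 0.12;20 315 9 0 0.143;20 350 10 0 0.143;20 375 11 0 0.143;20 383 11 0 0.143;20 383 11 0 0.143'; python3 - <<'E'
from to import *
st=r.read_state(); s=r.snapshot("wrist"); save("w2.png",s["img"]); P=cloud(s,st); np.savez("w2.npz",P=P,img=s["img"])
m=(P[...,2]>44)&(P[...,2]<64)&(abs(P[...,1]-258)<25)&(abs(P[...,0]-525)<130)
q=P[m]; print("loaded",m.sum(),rect(q),fit(q),np.percentile(q[:,2],[50,95,99]))
b=(P[...,2]>100); q=P[b]; print("held",b.sum(),rect(q) if b.sum() else "")
m=(P[...,2]>4)&(P[...,2]<12)&(P[...,1]<330)&(P[...,0]>380); q=P[m]; print("base",rect(q))
to(515,178,160,87)
E
```

```text
time_s: 5.8
position: [513.7, 178.1, 156.1]
tool_rot: [0.725, 0.689, -0.002, -0.001]
contact_force: [0.1, -0.5, -4.4]
finger_gap: 30.2
loaded 10710 (array([526.7, 262. ]), 190.1, 32.4, 'yaw', -3.3) (array([515.7, 259.6,  54.4]), np.float64(-3.4)) [55.71589913 58.49775101 59.11255786]
held 83334 (array([562.4, 239.3]), 303.4, 112.9, 'yaw', 40.7)
base (array([578.7,  47. ]), 561.9, 376.1, 'yaw', -83.0)
t 5.85 pos [514.  177.2 156.6] yaw 87.0 tilt [-0.003 -0.001 -1.   ] gap 30.1 q6 0.38 F [-1.2  0.2 -3.8]
-> shift [ 0.9  0.9 -3.5] spin 0.001
```

View pics/w2.png

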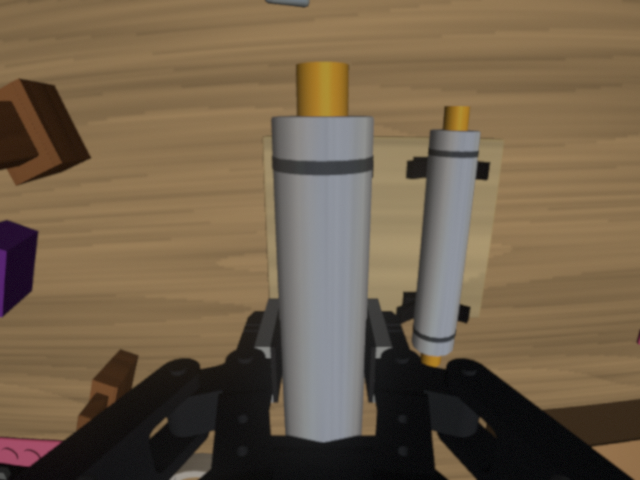

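```bash
python3 - <<'E'
from to import *
z=np.load("top0.npz"); P=z["P"]; im=z["img"].astype(int); w=np.load("w2.npz"); W=w["P"]; wi=w["img"].astype(int)
base=np.zeros((480,640),bool); base[170:265,140:250]=1
q=P[base&(P[...,2]>5)&(P[...,2]<11)]; print("top base",rect(q))
v=P[base&(P[...,2]>12)&(P[...,2]<46)&(im.sum(2)<150)]
for a in (0,1):
  for b in(0,1):
    k=v[((v[:,0]>525)==a)&((v[:,1]>220)==b)]; print("vblk",len(k),rect(k) if len(k)>3 else "",np.round(k.mean(0),1))
yaw=np.radians(-3.3); ex=np.array([np.cos(yaw),np.sin(yaw)]); ey=np.array([-ex[1],ex[0]])
L=W[(W[...,2]>44)&(W[...,2]<64)&(abs(W[...,1]-258)<25)&(abs(W[...,0]-525)<130)][:,:2]-[526.7,260]
x,y=L@ex,L@ey; print("loaded ends",np.percentile(x,[0.2,99.8]),"sides",np.percentile(y[abs(x)<75],[1,99]))
# cylinder fit to loaded tube
L3=W[(W[...,2]>40)&(W[...,2]<64)&(abs(W[...,1]-258)<28)&(abs(W[...,0]-525)<70)]
from scipy.optimize import least_squares
f=lambda p:np.hypot((L3[:,1]-p[0]-np.tan(p[2])*(L3[:,0]-526.7)),L3[:,2]-p[1])-16
o=least_squares(f,[260,41,-.057],loss="soft_l1",f_scale=.5); print("cyl y,z,yaw",o.x[:2],np.degrees(o.x[2]))
H=W[60:400,270:375]; H=H[(H[...,2]>145)&(H[...,0]>515)]; print("held",rect(H),fit(H),"xmax",np.percentile(H[:,0],99.7))
H=H[H[:,0]<590]
f=lambda p:np.hypot((H[:,1]-p[0]-np.tan(p[2])*(H[:,0]-514)),H[:,2]-p[1]-p[3]*(H[:,0]-514))-16
o=least_squares(f,[178,175,-.05,0],loss="soft_l1",f_scale=.5); print("held cyl",o.x[:2],np.degrees(o.x[2:]))
E
```

```text
top base (array([529.5, 223. ]), 221.1, 190.5, 'yaw', 89.9)
vblk 169 (array([468.3, 185.4]), 53.1, 11.8, 'yaw', 85.6) [468.2 186.7  29.8]
vblk 74 (array([468.8, 265.5]), 54.6, 19.0, 'yaw', 86.0) [471.4 258.2  36.5]
vblk 195 (array([578.2, 179.2]), 54.9, 12.7, 'yaw', 86.0) [577.4 180.4  29.8]
vblk 81 (array([580.1, 259.1]), 52.8, 21.4, 'yaw', -83.7) [581.2 252.7  35.3]
loaded ends [-94.79955109  93.05660938] sides [-13.57250152  16.06482017]
cyl y,z,yaw [262.18555181  42.05350219] -3.240768237912448
held (array([525.5, 177.2]), 34.0, 23.6, 'yaw', 85.3) (array([522.2, 178. , 186.7]), np.float64(88.7)) xmax 536.1270481641201
held cyl [177.93573859 173.64878662] [-2.36533584 -2.33208121]
```

```bash
python3 - <<'E'
from to import *
from scipy.optimize import least_squares
W=np.load("w2.npz")["P"]
A=W[55:430,270:375]; A=A[(A[...,2]>140)]; print("held x range",np.percentile(A[:,0],[0,.3,1]))
H=A[(A[:,0]>445)&(A[:,0]<500)]; print(len(H))
f=lambda p:np.hypot((H[:,1]-p[0]-np.tan(p[2])*(H[:,0]-514)),H[:,2]-p[1]-p[3]*(H[:,0]-514))-16
o=least_squares(f,[178,175,-.05,0],loss="soft_l1",f_scale=.5); print("held cyl",o.x[:2],np.degrees(o.x[2:]))
to(522,182.5,35,86.6)
E
```

```text
held x range [417.7837947  418.76821554 419.9844209 ]
15756
held cyl [177.83108843 173.09289117] [-2.77966333 -0.29361617]
t 5.85 pos [514.  177.2 156.6] yaw 87.0 tilt [-0.003 -0.001 -1.   ] gap 30.1 q6 0.38 F [-1.2  0.2 -3.8]
-> shift [  5.9   8.1 121.5] spin 0.008
```

Held filter: level, yaw -2.8°, and its near tip at x≈418 puts the centre within 1 mm of the TCP. The seat centre is about (522,182). I lower it to just above the seat.

```bash
python3 -m inch '20 4.7 8.8 30 0.007;20 4.7 8.8 70 0.007;20 4.7 8.8 100 0.007;20 4.7 8.8 118 0.007;20 4.7 8.8 125 0.007;20 4.7 8.8 128 0.007;20 4.7 8.8 129 0.007;20 4.7 8.8 129 0.007'; python3 to.py 522.9 181.9 24.7 86.6
```

```text
time_s: 6.65
position: [523.5, 181.2, 28.6]
tool_rot: [0.728, 0.686, -0.001, -0.0]
contact_force: [-1.2, 0.1, -3.8]
finger_gap: 30.0
t 6.65 pos [523.5 181.2  28.6] yaw 86.6 tilt [-0.001 -0.001 -1.   ] gap 30.0 q6 0.39 F [-1.2  0.1 -3.8]
-> shift [ 0.7 -0.6  3.9] spin 0.0
```

```bash
python3 -m inch '20 0.5 -0.5 1 0;20 0.5 -0.5 2 0;20 0.5 -0.5 3 0;20 0.5 -0.5 3.5 0;20 0.5 -0.5 3.5 0'; python3 to.py 522.9 181.9 24.7 86.6
```

```text
time_s: 7.15
position: [523.0, 181.8, 25.1]
tool_rot: [0.728, 0.686, -0.001, -0.0]
contact_force: [-0.2, 0.2, -3.0]
finger_gap: 30.1
t 7.15 pos [523.  181.8  25.1] yaw 86.6 tilt [-0.001 -0.001 -1.   ] gap 30.1 q6 0.39 F [-0.2  0.2 -3. ]
-> shift [ 0.1 -0.1  0.4] spin 0.001
```

```bash
python3 -m inch '20 0 0 0.7 0;20 0 0 1.2 0;20 0 0 1.2 0'; python3 -m inch '20 0 0 0.5 0;20 0 0 0.8 0;20 0 0 0.8 0'
```

```text
time_s: 7.45
position: [523.3, 182.2, 24.7]
tool_rot: [0.727, 0.686, -0.0, -0.0]
contact_force: [-1.5, 1.7, 5.2]
finger_gap: 30.2
time_s: 7.75
position: [523.4, 182.3, 24.7]
tool_rot: [0.727, 0.686, 0.0, -0.0]
contact_force: [-3.9, -0.1, 7.9]
finger_gap: 30.4
```

Contact: the force went from -3 to +8 N at TCP height 24.7, as predicted. I release gently, rise and look.

```bash
python3 -m inch '33 0 0 -0.5 0;36 0 0 -0.5 0;40 0 0 -0.5 0;46 0 0 -0.5 0;50 0 0 -0.5 0;50 0 0 -0.5 0;50 0 0 -30 0;50 0 0 -75 0;50 0 -10 -120 0;50 0 -20 -150 0;50 0 -20 -160 0;50 0 -20 -160 0'; python3 - <<'E'
from to import *
from scipy.optimize import least_squares
st=r.read_state(); s=r.snapshot("wrist"); save("w3.png",s["img"]); W=cloud(s,st); np.savez("w3.npz",P=W,img=s["img"])
for n,yc in(("new",182),("loaded",262)):
    m=(W[...,2]>44)&(W[...,2]<66)&(abs(W[...,1]-yc)<25)&(abs(W[...,0]-525)<130); q=W[m]
    H=q[(q[:,0]>455)&(q[:,0]<560)]
    f=lambda p:np.hypot((H[:,1]-p[0]-np.tan(p[2])*(H[:,0]-525)),H[:,2]-p[1]-p[3]*(H[:,0]-525))-16
    o=least_squares(f,[yc,41,-.05,0],loss="soft_l1",f_scale=.5); print(n,rect(q),"axis y,z",np.round(o.x[:2],1),"yaw,pitch",np.round(np.degrees(o.x[2:]),1))
to(430,-23,150,108.3)
E
```

```text
time_s: 8.95
position: [504.3, 183.7, 186.0]
tool_rot: [0.727, 0.686, 0.002, 0.001]
contact_force: [-0.0, 0.1, 0.1]
finger_gap: 50.2
new (array([522.8, 182.1]), 190.4, 31.6, 'yaw', -3.2) axis y,z [182.   41.9] yaw,pitch [-3.2 -0. ]
loaded (array([518.7, 262.6]), 174.3, 32.3, 'yaw', -2.7) axis y,z [262.4  41.9] yaw,pitch [-3.1 -0.2]
t 9.0 pos [503.7 183.4 184.2] yaw 86.7 tilt [ 0.  0. -1.] gap 49.7 q6 0.41 F [ 0.2 -0.  -1.3]
-> shift [-210.4  -61.6   34.1] spin -0.378
```

View pics/w3.png

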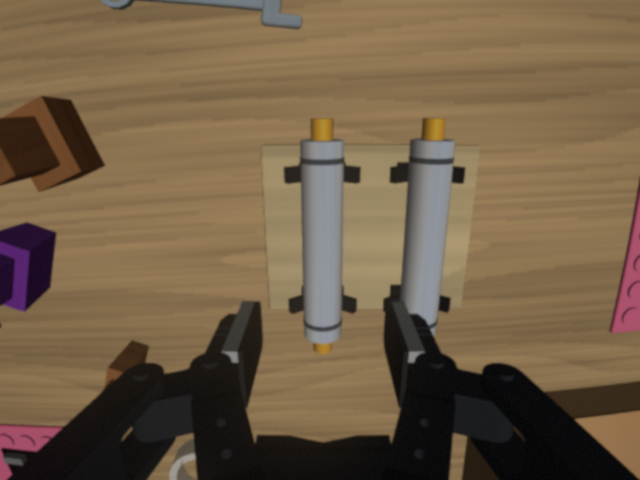

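Picture: the new filter lies at (322,235) beside the loaded one at (428,230). Both axes measure 41.9 mm high at yaw -3.2/-3.1°, and they are 80 mm apart. Next is the wide brown chock.

```bash
python3 -m inch '50 -45 -13 0 -0.1;50 -90 -26 0 -0.2;50 -135 -39 0 -0.3;50 -175 -51 5 -0.378;50 -200 -58 10 -0.378;50 -210 -61 14 -0.378;50 -210 -61 14 -0.378'; python3 - <<'E'
from to import *
st=r.read_state(); s=r.snapshot("wrist"); save("w4.png",s["img"]); W=cloud(s,st); np.savez("w4.npz",P=W,img=s["img"])
near=np.hypot(W[...,0]-430,W[...,1]+23)<55
for n,a,b in(("top grip",92,101),("grip",60,101),("shoulder",42,50)):
    q=W[near&(W[...,2]>a)&(W[...,2]<b)]; print(n,len(q),rect(q),np.round(np.median(q[:,2]),1))
to(430,-23,63,108)
E
```

```text
time_s: 9.7
position: [429.5, -23.4, 168.1]
tool_rot: [0.587, 0.81, -0.001, -0.001]
contact_force: [0.1, 0.1, 0.7]
finger_gap: 49.8
top grip 2122 (array([429.8, -24.9]), 39.6, 19.9, 'yaw', 17.8) 96.6
grip 2528 (array([429.8, -24.8]), 39.5, 19.9, 'yaw', 17.9) 96.4
shoulder 2605 (array([430.4, -24.6]), 60.8, 41.7, 'yaw', 18.2) 46.4
t 9.75 pos [430.2 -22.6 168.7] yaw 108.2 tilt [-0.002  0.001 -1.   ] gap 50.0 q6 -0.37 F [-0.5 -0.2 -0.3]
-> shift [ -0.4  -0.2 105.7] spin 0.004
```

View pics/w4.png

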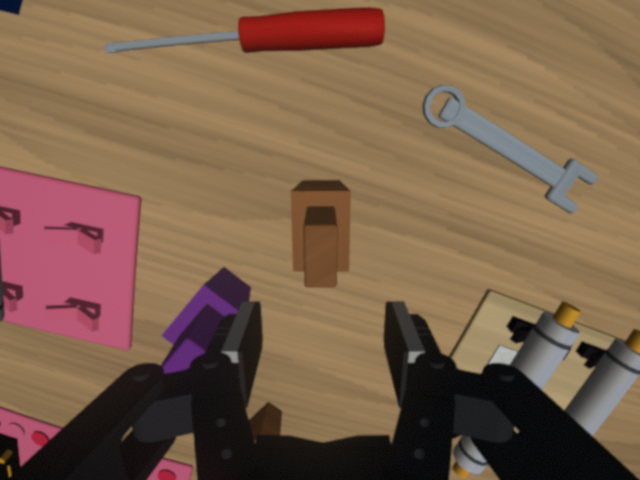

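The wide brown chock is at (320,235), centred between the fingers, and its shoulder measures 60.8 x 41.7 mm. Gripping it.

```bash
python3 -m inch '50 -1.5 0 40 0;50 -1.5 0 75 0;50 -1.5 0 95 0;50 -1.5 0 103 0;50 -1.5 0 105 0;50 -1.5 0 105 0;10 -1.5 0 105 0;10 -1.5 0 105 0;10 -1.5 0 105 0;10 -1.5 0 105 0;10 -1.5 0 105 0;10 -1.5 0 105 0'; python3 -m inch '10 0 0 -10 0;10 0 0 -40 0;10 0 0 -80 0;10 0 0 -110 0;10 0 0 -118 0;10 0 0 -118 0'; python3 to.py 524 222.2 184 86.8
```

```text
time_s: 10.95
position: [431.5, -24.0, 64.9]
tool_rot: [0.586, 0.81, 0.001, 0.0]
contact_force: [0.4, -0.5, 6.1]
finger_gap: 19.4
time_s: 11.55
position: [432.1, -24.2, 184.1]
tool_rot: [0.586, 0.81, 0.001, 0.001]
contact_force: [-0.2, 0.4, -1.2]
finger_gap: 19.5
t 11.55 pos [432.1 -24.2 184.1] yaw 108.2 tilt [ 0.003  0.001 -1.   ] gap 19.5 q6 -0.37 F [-0.2  0.4 -1.2]
-> shift [205.3 164.4   0.6] spin 0.374
```

```bash
python3 -m inch '10 35 28 0 0.1;10 70 56 0 0.2;10 105 84 0 0.3;10 140 112 0 0.374;10 170 136 0 0.374;10 190 152 0 0.374;10 202 162 0 0.374;10 205 164 0 0.374;10 205 164 0 0.374'; python3 - <<'E'
from to import *
st=r.read_state(); s=r.snapshot("wrist"); save("w5.png",s["img"]); W=cloud(s,st); np.savez("w5.npz",P=W,img=s["img"])
to(524,222.2,90,86.8)
m=np.zeros((480,640),bool); m[100:400,230:410]=1
z=W[...,2]; zz=z[m&(z>100)&(z<230)]; print(np.histogram(zz,bins=np.arange(100,235,5)))
q=W[m&(z>155)&(z<175)]; print("shoulder",len(q),rect(q),np.median(q[:,2]))
q=W[m&(z>205)&(z<222)]; print("grip",len(q),rect(q) if len(q)>9 else "")
from scipy.optimize import least_squares
for n,yc in(("new",182),("loaded",262)):
    q=W[(z>46)&(z<66)&(abs(W[...,1]-yc)<25)&(abs(W[...,0]-525)<130)]; print(n,rect(q))
E
```

```text
time_s: 12.45
position: [523.3, 221.3, 183.7]
tool_rot: [0.727, 0.687, 0.0, 0.001]
contact_force: [-0.8, 0.2, -1.2]
finger_gap: 19.2
t 12.5 pos [523.2 220.8 184. ] yaw 86.8 tilt [ 0.002 -0.    -1.   ] gap 19.4 q6 0.46 F [ 0.6  0.2 -1. ]
-> shift [ 1.4  0.5 94. ] spin -0.001
(array([   0,    0,    0,   41,  122,  135,  162,  184,  196,  221,  254,
        272, 1838, 2534,  189,  214,  236,  295,  608,  699,  797,  848,
       2309, 4349, 1082,  976]), array([100, 105, 110, 115, 120, 125, 130, 135, 140, 145, 150, 155, 160,
       165, 170, 175, 180, 185, 190, 195, 200, 205, 210, 215, 220, 225,
       230]))
shoulder 4833 (array([510.8, 221.6]), 41.8, 38.2, 'yaw', 86.8) 165.13948790459185
grip 8123 (array([520.6, 221. ]), 41.1, 39.8, 'yaw', 44.6)
new (array([515.4, 182.6]), 174.8, 31.2, 'yaw', -3.4)
loaded (array([519.2, 262.6]), 174.7, 31.4, 'yaw', -3.1)
```

View pics/w5.png

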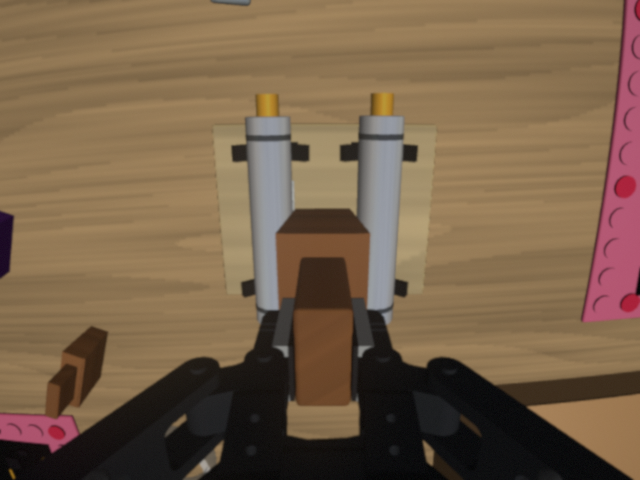

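The chock is held at about (322,330), aligned with the filters on either side at (268,215) and (380,215). It needs +1.3 mm in tool x and about +2 mm in tool y. Lowering.

```bash
python3 -m inch '10 1.3 2.3 25 0;10 1.3 2.3 50 0;10 1.3 2.3 65 0;10 1.3 2.3 80 0;10 1.3 2.3 92 0;10 1.3 2.3 100 0;10 1.3 2.3 105 0;10 1.3 2.3 108 0;10 1.3 2.3 108 0'; python3 to.py 525.5 222.2 72.9 86.8
```

```text
time_s: 13.4
position: [525.9, 221.9, 76.1]
tool_rot: [0.727, 0.687, 0.001, 0.001]
contact_force: [-0.2, 0.3, -0.1]
finger_gap: 19.1
t 13.4 pos [525.9 221.9  76.1] yaw 86.8 tilt [ 0.002 -0.    -1.   ] gap 19.1 q6 0.46 F [-0.2  0.3 -0.1]
-> shift [ 0.3 -0.4  3.2] spin -0.001
```

```bash
python3 -m inch '10 0.3 0 1 0;10 0.3 0 2 0;10 0.3 0 2.7 0;10 0.3 0 3.2 0;10 0.3 0 3.2 0'; python3 -m inch '10 0 0 0.4 0;10 0 0 0.8 0;10 0 0 0.8 0'
```

```text
time_s: 13.9
position: [525.9, 222.3, 73.0]
tool_rot: [0.727, 0.687, 0.001, 0.001]
contact_force: [-0.4, 0.0, -1.3]
finger_gap: 19.1
time_s: 14.2
position: [526.1, 222.3, 72.9]
tool_rot: [0.727, 0.687, 0.001, 0.001]
contact_force: [-1.4, -1.3, 5.2]
finger_gap: 19.6
```

Contact at z 72.9 with 5 N, as expected. I release, rise and take the last look.

```bash
python3 -m inch '21 0 0 0 0;24 0 0 0 0;30 0 0 0 0;40 0 0 0 0;44 0 0 0 0;44 0 0 -30 0;44 0 0 -70 0;44 0 -10 -115 0;44 0 -25 -150 0;44 0 -40 -160 0;44 0 -40 -160 0'; python3 - <<'E'
from to import *
from scipy.optimize import least_squares
st=r.read_state(); s=r.snapshot("wrist"); W=cloud(s,st); z=W[...,2]; sc=r.snapshot("scene"); 
save("end.png",np.vstack([cv2.resize(s["img"],(400,300)),cv2.resize(sc["img"],(400,300))]))
for n,yc in(("new",182),("loaded",262)):
    q=W[(z>46)&(z<66)&(abs(W[...,1]-yc)<18)&(abs(W[...,0]-525)<130)]; H=q[(q[:,0]>455)&(q[:,0]<570)]
    f=lambda p:np.hypot((H[:,1]-p[0]-np.tan(p[2])*(H[:,0]-525)),H[:,2]-p[1]-p[3]*(H[:,0]-525))-16
    o=least_squares(f,[yc,41,-.05,0],loss="soft_l1",f_scale=.5); print(n,rect(q),"axis y,z",np.round(o.x[:2],1),"yaw,pitch",np.round(np.degrees(o.x[2:]),1))
near=np.hypot(W[...,0]-524,W[...,1]-222)<36
for n,a,b in(("grip",97,110),("shoulder",49,59)):
    q=W[near&(z>a)&(z<b)&(abs(W[...,1]-222)<26)]; print(n,len(q),rect(q),np.round(np.median(q[:,2]),1))
to(524,222,200,86.8)
E
```

```text
time_s: 15.3
position: [485.2, 224.9, 234.9]
tool_rot: [0.727, 0.687, 0.003, 0.001]
contact_force: [0.2, 0.5, -0.0]
finger_gap: 44.0
new (array([522.9, 184. ]), 189.1, 34.9, 'yaw', -3.1) axis y,z [181.9  41.8] yaw,pitch [-3.2  0. ]
loaded (array([526.6, 260.1]), 189.7, 35.2, 'yaw', -3.2) axis y,z [262.2  42. ] yaw,pitch [-3.2  0. ]
grip 1313 (array([524.9, 221.9]), 40.8, 19.6, 'yaw', -2.9) 104.5
shoulder 1790 (array([524.9, 222. ]), 62.2, 51.6, 'yaw', 0.6) 54.4
t 15.4 pos [485.4 224.5 231.8] yaw 86.8 tilt [ 0.003 -0.    -1.   ] gap 44.2 q6 0.49 F [-0.6 -0.6 -0.7]
-> shift [-0.3 38.6 31.9] spin -0.0
```

View pics/end.png

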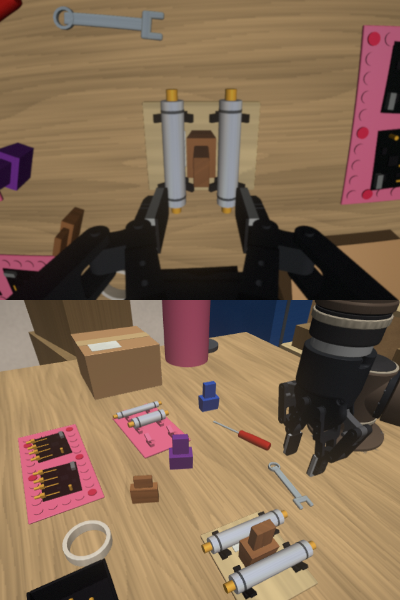

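The final picture shows the chock upright between the two filters, at (201,160) in the upper view. The grip top measures 104.5 mm (expected 104), the filters have not moved and the gripper is clear.

```bash
python3 -c "
from cell import r
print(r.job_done())"
```

```text
the job is handed in; nothing more can be done
None
```

The full-size filter now lies in the cradle's empty -y seat, and the wide brown chock stands on the cradle floor between the two filters. I handed the job in at about 15.4 s with the gripper clear.

- **Filter:** I lowered it until the force showed contact (about 8 N), then released it slowly. Its axis is 41.8 mm up, and its neighbour's is 42.0 mm. Both lie at yaw -3.2° and level, 80 mm apart, with their centres matched along the axis to about 1 mm.
- **Chock:** it also went down by contact, at about 5 N. Its grip top is at 104.5 mm (104 expected), it sits within about 1 mm of mid-cradle, and its yaw of -2.9° follows the filters.
- **Filter already there:** it reads at the same place before and after, within about 0.5 mm.
- **Left alone:** I touched nothing else; the short and thin filters, the narrow chock and the purple and blue look-alikes are still in view.
- **Checks that disagreed:** the last fit of the chock's shoulder came out 62 x 52 mm at yaw 0.6°. I put that down to filter points falling inside the window, because the grip fit, the height and the picture all agree. Some earlier fits were also poor (the base outline and the first fit of the held filter); I redid the held-filter fit and did not use the base one.

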